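Put a reagent bottle away in the flap-topped keeper

ROBOT

A 6-joint arm with a two-finger parallel gripper is mounted at the origin on a cart in front of the work surface, level with it; the furniture and walls round the work are solid. World frame = base frame: x ahead of the robot, y to its left, z up, the work surface at z = 0. Lengths are in m, angles in rad, forces in N, time in s.
With the tool pointing down it reaches from about 0.35 to 0.875 m from the base axis. Payload 15.5 kg.
Tool frame: the origin (TCP) lies at the very end of the fingers, on their centre line; the grasp point (between the pads) lies 19 mm behind it (bot.grip_point_offset is the distance from the TCP to the grasp point, in m); z points along the fingers, y is the line along which they close (so a half turn about z gives the same grasp; the last joint's range is limited). The gripper opens to 85 mm and grips with 20 to 120 N. Pads are 22 mm wide; open, the fingers measure 114 mm over their backs; the gripper's body (76 mm by 85 mm) begins 54 mm behind the grasp point. The pads swing forward as they close: fully open they stand 13 mm farther back than shut.
Start: joints at [-1.21, 0.494, 1.345, -0, 1.302, -0.096], TCP at [0.276, -0.561, 0.231] pointing down, gripper open.
Joint ranges: [-2.91, 2.91], [-0.82, 2.16], [0.22, 2.67], [-1.22, 4.37], [0.12, 2.79], [-3.08, 3.08]. Speed limits (rad/s): [1.89, 1.89, 2.57, 3.01, 3.01, 3.01].

INTERFACE

Orientations are given as a unit quaternion [x, y, z, w].
In Python, from plant import bot gives the robot as it stands.
- The arm moves only by the tool apply_moves, never from a script. Its argument "commands" is a list of rows, each an object with "hand": the opening, from 0 (shut) to 1 (fully open); "dp": the shift along the tool's x, y, z in mm, a list of three; "rotation": the turn, a rotation vector about the tool's x, y, z in rad, a list of three. A call has 1 to 20 rows; each row shifts and turns the commanded pose from where the row before left it, along the tool's axes as they then stand; what a row does not reach is not made up. A row lasts 1/12 s, in which the tool goes at most 41.7 mm and 7.16 degrees, less where a joint would pass 70% of its speed; a pose out of reach is approached as far as the arm can. A call is refused whole if a number of a shift passes 41.7 or a number of a turn 0.125, either way. A call with a gripper value outside its range is refused whole. The fingers move at their own pace and stop on an object; "force" is the grip in N (left out, the last holds). Time passes only in rows, so rows that do not move let the fingers close. It gives the time, the measured TCP pose, the force, the opening and the grip force at its end, in the units of the state.
- bot.sense(): the state, without advancing time (a new reading comes with each control period).
- bot.capture(name): name is "scene" or "top" or "wrist"; returns the picture (480x640x3 uint8, red, green, blue); there is no depth.
- bot.camera_params(name): a dict with "mtx" (3x3 intrinsics, pixels), "rvec" (rotation vector, rad) and "tvec" (3), from world to camera coordinates, as OpenCV has them; the wrist camera has in their place "hand_eye" (4x4, takes a point from camera to tool coordinates, whose origin is the TCP and whose axes are the flange's). Camera axes: x right, y down, z forward; pixel columns grow to the right and rows downward; lengths in m; the calibration is good to about 2 mm. A picture is of the moment at which its call begins: read the wrist's pose just before it. camera_params takes no time and is no camera call.
- bot.sign_off(): hands the job in; it is judged then, once.
The state is a dict: "clock": time; "joints": joint angles; "dq": joint speeds; "joint_torque": joint torques, N m; "ee_pos": TCP position; "ee_rot": TCP orientation; "force": force on the tool from outside, world axes, zero at the start; "torque": the same for the moment, N m; "width": finger opening in m; "finger_force": force on a finger pad.
Only numpy, scipy, OpenCV 4.12 (cv2) and the standard library are available. Lean on these libraries where they do the work, as an engineer would, in place of code of your own. Each camera call takes 0.05 s, during which the arm holds its last target. There are 200 camera calls.

TASK

Put the small screw-capped reagent bottle that stands on the right of the worktop beside the beaker (not the one at the back) away in the light-tight keeper (the box with two sprung flap leaves in its top): cap up, push it down through the leaves and on past the spring grip inside until you feel it standing firmly on the keeper's cushioned floor, then take the hand out so that both leaves close over it. Feel your way and press gently (a firm push of about 10 N seats it, 25 N is too much), and leave the other things on the worktop where they are.

Things in the scene. Friction and masses are not known exactly. Their poses are not given: they have to be found in the camera images.
- bottle: the small brown reagent bottle with a black screw cap, standing upright: body 36 mm in diameter and 50 high, cap 28 mm in diameter above that, 66 high in all, about 55 g (mass varies); origin at the centre of its underside, z up through the cap. The cap's flat top can be pushed on with the shut fingers
- keeper: the keeper, a closed white box with a grey top, 112 (x) x 124 (y) x 131 mm high, fixed to the worktop at varying place and yaw; origin at the centre of its underside, z up. The opening in its top is 48 (x) x 60 mm (y), filled by the two leaves, which swing only downward; they can close over the bottle only when the top of its cap is more than 28 mm below the keeper's top
- keeper_well (a point): mouth of the well, 30 mm below the centre of the opening (axes as the keeper): the bottle's pocket, 42 x 42 mm, with chamfered edges. Its floor, with a rubber mat that gives 1 mm under 20 N, is set to differing heights and cannot be seen or measured: it lies 96 to 110 mm below the keeper's top, so a bottle fully home has the top of its cap 30 to 44 mm below the keeper's top
- keeper_cheek (a point): spring grip on the well's +y wall, 52 mm below the keeper's top; its ramp begins about 38 mm below. It presses the bottle to the opposite wall, so the bottle stays as deep as it was pushed and does not fall home by itself; pushing it along takes about 2 to 5 N. A bottle let go with its foot 50 mm below the top is held upright
- keeper_port (a point): centre of the keeper's opening, level with its top face (131 mm above the worktop); axes as the keeper
- leaf_near (a joint): the leaf hinged along the opening's -x edge, aluminium, 23 mm long, 58 wide: 0 closed, 1.5 rad hanging open; its spring shuts it with about 0.3 N at its free edge when closed and 1 N when open, so the bottle foot needs 3 to 6 N to push the pair open
- leaf_far (a joint): the like leaf hinged along the opening's +x edge, same values
- beaker_1: bystander: empty clear beaker, 75 x 81 mm, 95 high, loose; origin under its centre; its place may be swapped with the bottle's
- tape: bystander: roll of tape lying flat, 68 mm across, 18 high, loose; origin under its centre
- timer: bystander: small bench timer, 33 x 66 mm, 58 high, loose; origin under its centre
- dish: bystander: closed petri dish, 59 mm across, 15 high, loose; origin under its centre
- flask_2: bystander: conical flask, 64 mm across, 104 high, loose, at the back; origin under its centre
- flask_3: bystander: conical flask, 64 mm across, 104 high, loose, at the back; origin under its centre
There are look-alikes about, which are no part of the job. There is more than one size of the bottle; the one meant has the size given above.

How it is judged:
On the way:
1. the bottle's foot is pushed down between the two leaves, upright, both leaves swung open by it (z of bottle in the frame of keeper_port below -0.025 m and horizontal distance between bottle and keeper_port below 0.012 m and value of joint each of leaf_near, leaf_far above 0.6 rad and angle between bottle's own z axis and vertical below 0.3 rad), for 0.1 s.
At the end, for the whole second after the job is handed in: the bottle stands upright in the keeper, its underside within about 1 mm of the well's floor, at rest, both leaves closed over it (within 0.12 rad), all other things where they were (distance between bottle and keeper_floor below 0.0214 m and angle between bottle's own z axis and vertical below 0.15 rad and value of joint each of leaf_near, leaf_far below 0.12 rad and linear speed of bottle below 0.01 m/s); the robot touches nothing.
It fails at once if the bottle pressed on the keeper, its leaves or its floor with more than 25 N (contact force between bottle and keeper above 25 N or contact force between bottle and keeper_floor above 25 N).
It fails at once if the robot itself pressed on the keeper or its leaves with more than 25 N (contact force between any of the fingers, the arm and keeper above 25 N).
It fails at once if the bottle tipped by more than 40 degrees (angle between bottle's own z axis and vertical above 0.7 rad).
It fails at once if a bystander shifted by more than 30 mm (distance of any of beaker_1, tape, timer, dish, flask_2, flask_3 from where it was at the start of the episode above 0.03 m).
It also fails if it takes over 58 s, if anything falls off the work surface, if the arm or the gripper's body presses on something with over 40 N, if the wrist force passes 120 N, or if a joint passes its speed limit or range.

## Working session

There is one attempt and no reset: what is moved stays moved. The work goes in short steps, Python scripts to look and compute and a tool call to move; the robot and the scene stay as the last step left them, time stands still between calls to the robot, and variables do not carry over. Pictures are saved under pics/ and viewed, at most 13 in all, crops included, and the job is handed in when it is done.

Besides the shell and the picture viewer there is one more tool, called after "Call:" as name(argument=value, ...) on one line, values as JSON. apply_moves: Moves the arm, as the interface text tells. Its arguments: {"type":"object","properties":{"commands":{"type":"array","items":{"type":"object","properties":{"hand":{"type":"number"},"dp":{"type":"array","items":{"type":"number"}},"rotation":{"type":"array","items":{"type":"number"}}}}},"force":{"type":"number"}},"required":["commands"]}

```bash
mkdir -p pics; cat > h.py <<'E'
import numpy as np,cv2
from plant import bot
from scipy.spatial.transform import Rotation as R
def cam(n,s=None):
    p=bot.camera_params(n);K=np.array(p["mtx"])
    if n=="wrist":
        s=s or bot.sense();T=np.eye(4);T[:3,:3]=R.from_quat(s["ee_rot"]).as_matrix();T[:3,3]=s["ee_pos"]
        M=T@np.array(p["hand_eye"]);return K,M[:3,:3],M[:3,3]
    Rm=cv2.Rodrigues(np.array(p["rvec"],float))[0];return K,Rm.T,-Rm.T@np.array(p["tvec"]).ravel()
def ray(c,uv,z):
    K,Rm,o=c;d=Rm@np.linalg.solve(K,[uv[0],uv[1],1.]);return o+d*(z-o[2])/d[2]
def proj(c,P):
    K,Rm,o=c;q=K@(Rm.T@(np.array(P)-o));return q[:2]/q[2]
def save(n,f):
    im=bot.capture(n);cv2.imwrite(f,im[...,::-1]);return im
E
python3 - <<'E'
from h import *
for n in("scene","top"):
    save(n,f"pics/{n}0.png");c=cam(n);print(n,c[0].tolist(),c[1].round(3).tolist(),c[2])
s=bot.sense();print(s);print(bot.camera_params("wrist"))
E
```

```text
scene [[620.2765474541832, 0.0, 322.51582099209526], [0.0, 620.2765474541832, 242.48087034778283], [0.0, 0.0, 1.0]] [[-0.435, -0.657, 0.616], [-0.901, 0.317, -0.297], [0.0, -0.683, -0.73]] [-0.26105523  0.25863937  1.10077636]
top [[447.6099987312166, 0.0, 316.4232908326758], [0.0, 447.6099987312166, 239.52069809116145], [0.0, 0.0, 1.0]] [[0.092, -0.975, 0.201], [-0.996, -0.09, 0.019], [-0.0, -0.202, -0.979]] [ 0.37878391 -0.16915335  0.94753522]
{'clock': 0.1, 'joints': array([-1.20954353e+00,  4.94159833e-01,  1.34607462e+00,  3.89975986e-05,
        1.30251894e+00, -9.54612118e-02]), 'dq': array([-0.0007926 , -0.00192154, -0.00252511, -0.0001471 , -0.00039503,
        0.00122876]), 'joint_torque': array([ 8.61076951e-04, -8.83592534e+01, -3.84561718e+01, -3.28007691e-04,
        5.23986033e-03,  5.18698266e-05]), 'ee_pos': array([ 0.27554344, -0.56061056,  0.23073393]), 'ee_rot': array([ 9.74040655e-01,  2.26372405e-01, -5.82689661e-05, -5.77740470e-04]), 'force': array([ 0.23889461, -0.45065106, -0.03549435]), 'torque': array([-0.00835707, -0.02137469,  0.00953282]), 'finger_force': 0.0, 'width': 0.08518978245317912}
{'mtx': array([[405.00586546,   0.        , 319.39998156],
       [  0.        , 405.00586546, 233.4405427 ],
       [  0.        ,   0.        ,   1.        ]]), 'hand_eye': array([[ 6.24375336e-04, -9.66026411e-01, -2.58442611e-01,
         6.65101192e-02],
       [ 9.99999804e-01,  6.12120045e-04,  1.27885583e-04,
        -3.91384312e-04],
       [ 3.46570515e-05, -2.58442640e-01,  9.66026605e-01,
        -1.43141434e-01],
       [ 0.00000000e+00,  0.00000000e+00,  0.00000000e+00,
         1.00000000e+00]])}
```

View pics/scene0.png

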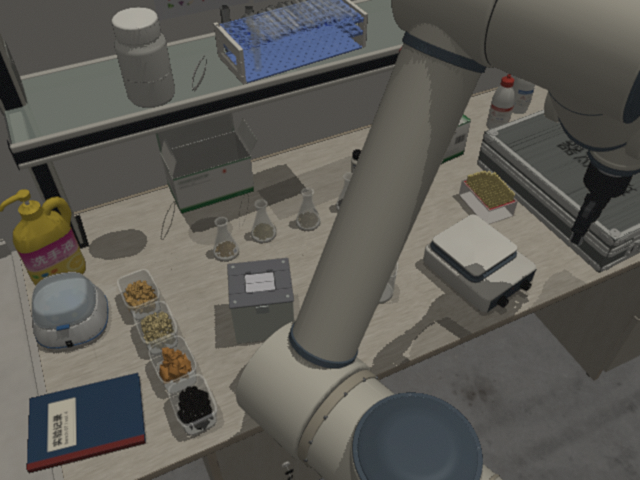

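View pics/top0.png

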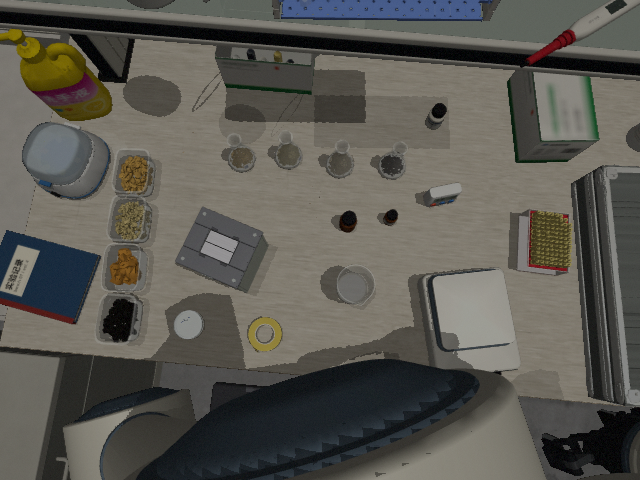

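The top view shows the keeper with its grey lid near (220,246), brown bottles at (348,221) and a smaller one at (391,216), a bottle at the back at (437,115), and the beaker at (354,285). I'll measure sizes on an enlarged crop.

```bash
python3 - <<'E'
from h import *
im=cv2.imread("pics/top0.png");
a=cv2.resize(im[195:300,165:285],None,fx=5,fy=5,interpolation=cv2.INTER_CUBIC)
b=cv2.resize(im[195:300,325:445][:, :],None,fx=5,fy=5,interpolation=cv2.INTER_CUBIC)
cv2.imwrite("pics/cr.png",cv2.resize(np.vstack([np.hstack([a[:,:],b[:, :400]])]),(800,420)))
c=cam("top")
g=cv2.cvtColor(im,cv2.COLOR_BGR2GRAY)
m=((g<75)).astype(np.uint8);m[:190]=0;m[245:]=0;m[:,:330]=0;m[:,410:]=0
n,l,st,ce=cv2.connectedComponentsWithStats(m)
for i in range(1,n):
    if st[i,4]>30: print(st[i],ce[i],ray(c,ce[i],.0),ray(c,ce[i],.066))
# predicted sizes
for u in((348,221),(391,216)):
    P=ray(c,(u[0],u[1]),.03)
    for r,zs in((.018,(0,.05)),(.014,(.066,))):
        for z in zs:
            q=[proj(c,[P[0]+r*np.cos(t),P[1]+r*np.sin(t),z]) for t in np.linspace(0,6.28,40)];print(u,z,np.min(q,0).round(1),np.max(q,0).round(1))
E
```

```text
[383 209  15  17 190] [390.05263158 217.03157895] [ 0.63815057 -0.30622694  0.        ] [ 0.62008454 -0.29667916  0.066     ]
[336 210  21  23 325] [347.17846154 221.41230769] [ 0.61970281 -0.2137655   0.        ] [ 0.60292175 -0.21065807  0.066     ]
(348, 221) 0 [338.8 216.3] [355.3 232.4]
(348, 221) 0.05 [340.  210.3] [357.4 227.1]
(348, 221) 0.066 [342.3 210.1] [356.1 223.4]
(391, 216) 0 [380.5 211.5] [397.  227.5]
(391, 216) 0.05 [383.9 205.2] [401.2 222. ]
(391, 216) 0.066 [387.  204.9] [400.7 218.2]
```

View pics/cr.png

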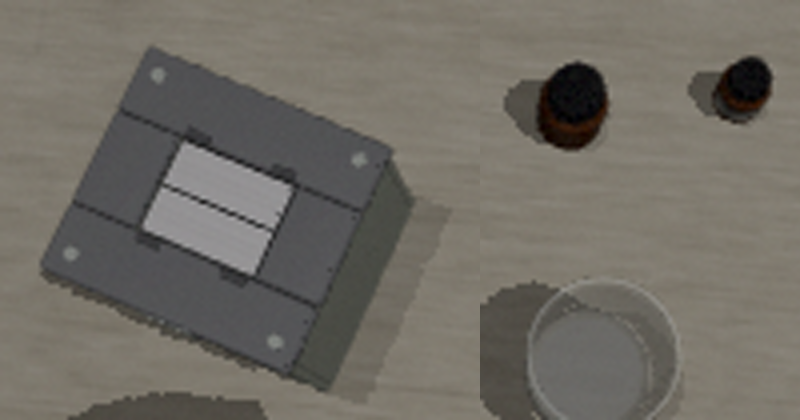

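The left brown bottle is about 17 px wide, which matches 36 mm; the right one, at about 13 px, is too small. So the target is at (349,218), and the leaves form the pale rectangle with crop corners (183,140), (296,185), (256,276), (142,230).

```bash
python3 - <<'E'
from h import *
c=cam("top");f=lambda x,y:(165+x/4-.4,195+y/4-.4)
L=np.array([ray(c,f(*p),.131) for p in((183,140),(296,185),(256,276),(142,230))])
S=np.array([ray(c,f(*p),.131) for p in((158,75),(360,159),(276,342),(71,254))])
for Q in(L,S):
    e=[Q[(i+1)%4]-Q[i] for i in range(4)]
    print(Q.mean(0),[np.linalg.norm(x).round(4) for x in e],[np.arctan2(x[1],x[0]).round(3) for x in e])
P=ray(c,(349.4,217.6),.066);print("bottle",P)
s=bot.sense();print(R.from_quat(s["ee_rot"]).as_matrix().round(3))
T=R.from_quat(s["ee_rot"]).as_matrix().T
print("delta tool mm",T@(P-s["ee_pos"])*1000)
E
```

```text
[0.51678331 0.02489428 0.131     ] [np.float64(0.0578), np.float64(0.046), np.float64(0.0578), np.float64(0.046)] [np.float64(-1.86), np.float64(2.857), np.float64(1.282), np.float64(-0.285)]
[0.51717367 0.02636034 0.131     ] [np.float64(0.1045), np.float64(0.0929), np.float64(0.1045), np.float64(0.0926)] [np.float64(-1.877), np.float64(2.836), np.float64(1.263), np.float64(-0.305)]
bottle [ 0.61128752 -0.21452629  0.066     ]
[[ 0.898  0.441 -0.   ]
 [ 0.441 -0.898  0.001]
 [ 0.    -0.001 -1.   ]]
delta tool mm [ 453.93000483 -162.36409958  164.98826534]
```

Call:
apply_moves(commands=[{"dp":[35,-13,0],"hand":0.65},{"dp":[35,-13,0],"hand":0.65},{"dp":[35,-13,0],"hand":0.65},{"dp":[35,-13,0],"hand":0.65},{"dp":[35,-12,0],"hand":0.65},{"dp":[35,-12,0],"hand":0.65},{"dp":[35,-12,0],"hand":0.65},{"dp":[35,-12,0],"hand":0.65},{"dp":[35,-12,0],"hand":0.65},{"dp":[35,-12,0],"hand":0.65},{"dp":[35,-12,0],"hand":0.65},{"dp":[35,-13,0],"hand":0.65},{"dp":[34,-13,0],"hand":0.65},{"hand":0.65,"dp":[0,0,10]},{"hand":0.65,"dp":[0,0,10]},{"hand":0.65,"dp":[0,0,10]}], force=40)

```text
schema error: expected keys hand, dp, rotation
```

Call:
apply_moves(commands=[{"rotation":[0,0,0.108],"hand":0.65},{"rotation":[0,0,0.108],"hand":0.65},{"rotation":[0,0,0.108],"hand":0.65},{"rotation":[0,0,0.108],"hand":0.65},{"rotation":[0,0,0.108],"hand":0.65},{"rotation":[0,0,0.108],"hand":0.65},{"rotation":[0,0,0.107],"hand":0.65},{"hand":0.65},{"hand":0.65}])

```text
schema error: expected keys hand, dp, rotation
```

```bash
python3 - <<'E'
from h import *
s=bot.sense();c=cam("wrist",s);im=save("wrist","pics/w1.png")
print(s["ee_pos"],s["joints"].round(2),s["width"],R.from_quat(s["ee_rot"]).as_matrix().round(3).tolist(),s["force"])
print("pred cap",proj(c,[.6113,-.2145,.066]), "pred base",proj(c,[.6113,-.2145,0]))
E
```

```text
[ 0.27554344 -0.56061056  0.23073393] [-1.21  0.49  1.35  0.    1.3  -0.1 ] 0.08518978245317912 [[0.898, 0.441, -0.0], [0.441, -0.898, 0.001], [0.0, -0.001, -1.0]] [ 0.23889461 -0.45065106 -0.03549435]
pred cap [ -12.2551959  -697.54381653] pred base [  68.80341507 -496.77258304]
```

View pics/w1.png

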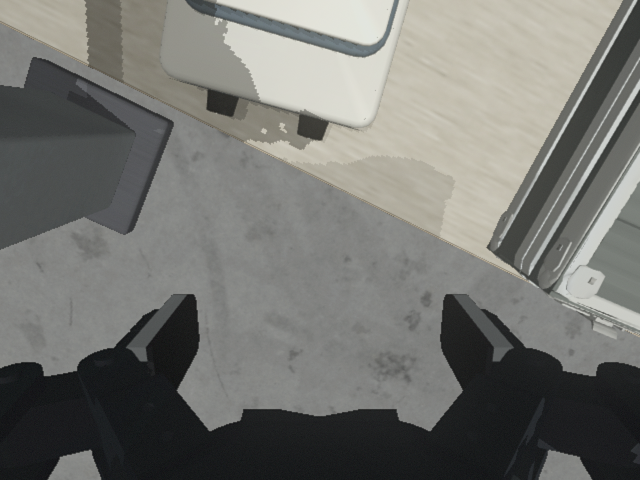

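The move was refused because every row needs all three keys, so this picture still shows the start pose: fingers at (180,340) and (460,340), balance ahead. I'll resend with full rows.

Call:
apply_moves(commands=[{"dp":[35,-13,0],"rotation":[0,0,0],"hand":0.65},{"dp":[35,-13,0],"rotation":[0,0,0],"hand":0.65},{"dp":[35,-13,0],"rotation":[0,0,0],"hand":0.65},{"dp":[35,-13,0],"rotation":[0,0,0],"hand":0.65},{"dp":[35,-12,0],"rotation":[0,0,0],"hand":0.65},{"dp":[35,-12,0],"rotation":[0,0,0],"hand":0.65},{"dp":[35,-12,0],"rotation":[0,0,0],"hand":0.65},{"dp":[35,-12,0],"rotation":[0,0,0],"hand":0.65},{"dp":[35,-12,0],"rotation":[0,0,0],"hand":0.65},{"dp":[35,-12,0],"rotation":[0,0,0],"hand":0.65},{"dp":[35,-12,0],"rotation":[0,0,0],"hand":0.65},{"dp":[35,-13,0],"rotation":[0,0,0],"hand":0.65},{"dp":[34,-13,0],"rotation":[0,0,0],"hand":0.65},{"dp":[0,0,10],"rotation":[0,0,0],"hand":0.65},{"dp":[0,0,10],"rotation":[0,0,0],"hand":0.65},{"dp":[0,0,10],"rotation":[0,0,0],"hand":0.65}], force=40)

```text
clock: 1.48
ee_pos: [0.6113, -0.2152, 0.2002]
ee_rot: [0.974, 0.227, -0.0, -0.0]
force: [-0.3, -0.4, -0.8]
width: 0.0558
finger_force: 0.0
```

Call:
apply_moves(commands=[{"dp":[0,0,0],"rotation":[0,0,0.108],"hand":0.65},{"dp":[0,0,0],"rotation":[0,0,0.108],"hand":0.65},{"dp":[0,0,0],"rotation":[0,0,0.108],"hand":0.65},{"dp":[0,0,0],"rotation":[0,0,0.108],"hand":0.65},{"dp":[0,0,0],"rotation":[0,0,0.108],"hand":0.65},{"dp":[0,0,0],"rotation":[0,0,0.108],"hand":0.65},{"dp":[0,0,0],"rotation":[0,0,0.107],"hand":0.65},{"dp":[0,0,0],"rotation":[0,0,0],"hand":0.65},{"dp":[0,0,0],"rotation":[0,0,0],"hand":0.65}])

```text
clock: 2.23
ee_pos: [0.6108, -0.2162, 0.2007]
ee_rot: [0.989, -0.148, -0.0, -0.0]
force: [-0.0, 0.1, -0.6]
width: 0.0552
finger_force: 0.0
```

```bash
python3 - <<'E'
from h import *
s=bot.sense();c=cam("wrist",s);im=save("wrist","pics/w2.png")
print(s["clock"],s["ee_pos"],s["joints"].round(2),s["width"],R.from_quat(s["ee_rot"]).as_matrix().round(3).tolist(),s["force"])
print("pred cap",proj(c,[.6113,-.2145,.066]), "pred base",proj(c,[.6113,-.2145,0]))
E
```

```text
2.2333 [ 0.61078837 -0.21616777  0.20069689] [-0.43  0.55  1.32 -0.    1.27  1.43] 0.0551590324766613 [[0.956, -0.292, -0.001], [-0.292, -0.956, 0.0], [-0.001, 0.0, -1.0]] [-0.02582438  0.1122232  -0.59600956]
pred cap [318.52053299 221.678212  ] pred base [318.75696556 203.93838677]
```

View pics/w2.png

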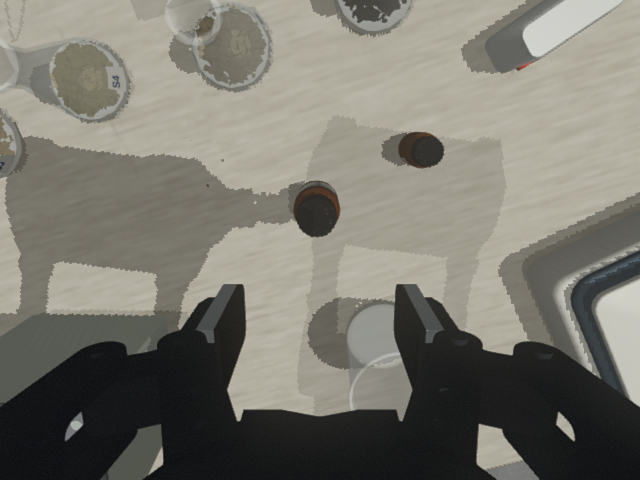

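The wrist view shows the target cap at about (317,214), the small bottle at (425,150) and the beaker at (380,350), with both fingers clear. Next is a precise fix on the cap.

```bash
python3 - <<'E'
from h import *
s=bot.sense();c=cam("wrist",s);im=cv2.imread("pics/w2.png").astype(int)[170:250,280:360]
mx=im.max(2);sat=mx-im.min(2)
m=((mx<75)&(sat<18)).astype(np.uint8);m=cv2.morphologyEx(m,cv2.MORPH_OPEN,np.ones((5,5)))
n,l,st,ce=cv2.connectedComponentsWithStats(m);i=1+st[1:,4].argmax();print(st[i],ce[i])
cs=cv2.findContours((l==i).astype(np.uint8),0,2)[0][0];e=cv2.minEnclosingCircle(cs);print(e)
for uv in(ce[i],e[0]):
    P=ray(c,np.array(uv)+[280,170],.066);d=R.from_quat(s["ee_rot"]).as_matrix().T@(P-s["ee_pos"]);print(P,d*1000)
E
```

```text
[  16   24   41   42 1359] [36.05960265 44.7866078 ]
((36.41304397583008, 44.78260803222656), 21.476083755493164)
[ 0.61674566 -0.21412768  0.066     ] [  5.06472358  -3.47572522 134.84675797]
[ 0.61667638 -0.21436593  0.066     ] [  5.0678066   -3.22762386 134.8467503 ]
```

Call:
apply_moves(commands=[{"dp":[3.5,-3,20],"rotation":[0,0,0],"hand":0.65},{"dp":[0,0,25],"rotation":[0,0,0],"hand":0.65},{"dp":[0,0,25],"rotation":[0,0,0],"hand":0.65},{"dp":[0,0,20],"rotation":[0,0,0],"hand":0.65},{"dp":[0,0,20],"rotation":[0,0,0],"hand":0.65},{"dp":[0,0,15],"rotation":[0,0,0],"hand":0.65},{"dp":[0,0,15],"rotation":[0,0,0],"hand":0.65},{"dp":[0,0,10],"rotation":[0,0,0],"hand":0.65},{"dp":[0,0,4],"rotation":[0,0,0],"hand":0.65},{"dp":[0,0,0],"rotation":[0,0,0],"hand":0.65},{"dp":[0,0,0],"rotation":[0,0,0],"hand":0.65}])

```text
clock: 3.2
ee_pos: [0.6161, -0.2136, 0.0478]
ee_rot: [0.989, -0.148, 0.0, 0.0]
force: [-1.2, 0.5, 0.7]
width: 0.0555
finger_force: 0.0
```

```bash
python3 - <<'E'
from h import *
s=bot.sense();save("wrist","pics/w3.png");print(s["ee_pos"],s["width"],s["force"])
E
```

```text
[ 0.61613214 -0.21364454  0.04777852] 0.055522840149957474 [-1.15055435  0.50723102  0.65835784]
```

View pics/w3.png

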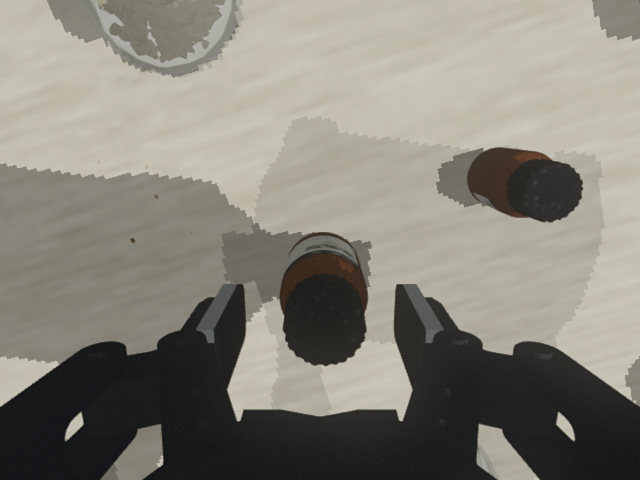

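The cap is at (325,320), centred between the fingers at (235,320) and (405,320). Closing and lifting.

Call:
apply_moves(commands=[{"dp":[0,0,0],"rotation":[0,0,0],"hand":0.0},{"dp":[0,0,0],"rotation":[0,0,0],"hand":0.0},{"dp":[0,0,0],"rotation":[0,0,0],"hand":0.0},{"dp":[0,0,0],"rotation":[0,0,0],"hand":0.0},{"dp":[0,0,0],"rotation":[0,0,0],"hand":0.0},{"dp":[0,0,0],"rotation":[0,0,0],"hand":0.0},{"dp":[0,0,0],"rotation":[0,0,0],"hand":0.0},{"dp":[0,0,0],"rotation":[0,0,0],"hand":0.0}], force=40)

```text
clock: 3.92
ee_pos: [0.6164, -0.2137, 0.0481]
ee_rot: [0.989, -0.148, 0.001, 0.0]
force: [-0.2, -0.4, 5.2]
width: 0.0275
finger_force: 39.0
```

Call:
apply_moves(commands=[{"dp":[0,0,-10],"rotation":[0,0,0],"hand":0.0},{"dp":[0,0,-20],"rotation":[0,0,0],"hand":0.0},{"dp":[0,0,-30],"rotation":[0,0,0],"hand":0.0},{"dp":[0,0,-30],"rotation":[0,0,0],"hand":0.0},{"dp":[0,0,-30],"rotation":[0,0,0],"hand":0.0},{"dp":[0,0,-30],"rotation":[0,0,0],"hand":0.0},{"dp":[0,0,-20],"rotation":[0,0,0],"hand":0.0},{"dp":[0,0,0],"rotation":[0,0,0],"hand":0.0},{"dp":[0,0,0],"rotation":[0,0,0],"hand":0.0}])

```text
clock: 4.67
ee_pos: [0.6163, -0.2136, 0.2192]
ee_rot: [0.989, -0.149, 0.001, 0.0]
force: [-0.6, -0.6, -2.8]
width: 0.0273
finger_force: 39.7
```

```bash
python3 - <<'E'
from h import *
s=bot.sense();save("wrist","pics/w4.png");print(s["ee_pos"],s["width"],s["force"],s["finger_force"])
T=R.from_quat(s["ee_rot"]).as_matrix().T
print(T@(np.array([.517,.0256,.131])-s["ee_pos"])*1000)
E
```

```text
[ 0.6163444  -0.21360085  0.21918184] 0.027273525204700336 [-0.64797295 -0.62743771 -2.7958249 ] 39.660946583608165
[-165.47159782 -199.5027393    87.63677141]
```

View pics/w4.png

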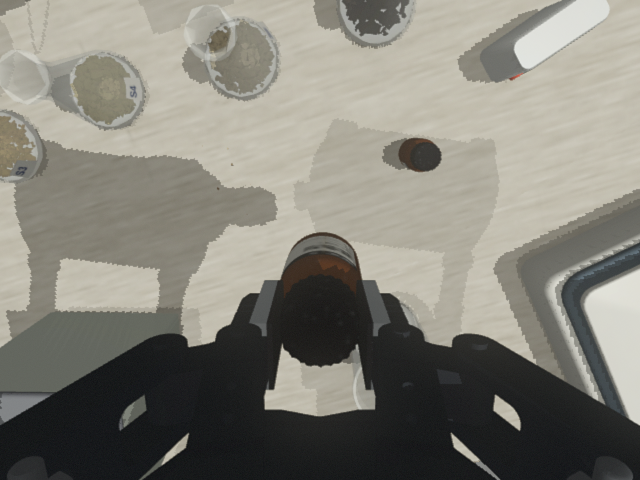

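The bottle is held upright, with the cap at (321,322) between the pads. I'll carry it slightly short of the keeper so the wrist camera can measure the opening.

Call:
apply_moves(commands=[{"dp":[-20,-17,-2],"rotation":[0,0,0],"hand":0.0},{"dp":[-24,-20,0],"rotation":[0,0,0],"hand":0.0},{"dp":[-24,-20,0],"rotation":[0,0,0],"hand":0.0},{"dp":[-24,-20,0],"rotation":[0,0,0],"hand":0.0},{"dp":[-24,-20,0],"rotation":[0,0,0],"hand":0.0},{"dp":[-24,-20,0],"rotation":[0,0,0],"hand":0.0},{"dp":[-24,-20,0],"rotation":[0,0,0],"hand":0.0},{"dp":[-24,-20,0],"rotation":[0,0,0],"hand":0.0},{"dp":[-24,-20,0],"rotation":[0,0,0],"hand":0.0},{"dp":[-18,-15,0],"rotation":[0,0,0],"hand":0.0},{"dp":[-10,-8,0],"rotation":[0,0,0],"hand":0.0},{"dp":[0,0,0],"rotation":[0,0,0],"hand":0.0},{"dp":[0,0,0],"rotation":[0,0,0],"hand":0.0},{"dp":[0,0,0],"rotation":[0,0,0],"hand":0.0}])

```text
clock: 5.88
ee_pos: [0.4459, 0.0476, 0.2191]
ee_rot: [0.989, -0.149, 0.0, 0.0]
force: [0.2, -0.2, -0.8]
width: 0.0273
finger_force: 39.7
```

```bash
python3 - <<'E'
from h import *
s=bot.sense();save("wrist","pics/w5.png");print(s["ee_pos"],s["width"],s["force"],s["joints"].round(2))
T=R.from_quat(s["ee_rot"]).as_matrix();print(T.round(4).tolist())
h=np.array(bot.camera_params("wrist")["hand_eye"]);K=cam("wrist")[0]
for uv in((325,320),(321,322)):
    d=h[:3,:3]@np.linalg.solve(K,[*uv,1.]);print(h[:3,3]+d*(-.018-h[2,3])/d[2])
E
```

```text
[0.4459368  0.04758187 0.21909868] 0.027255309711989653 [ 0.15341059 -0.18232311 -0.75229844] [-0.03  0.26  1.78 -0.    1.1   1.84]
[[0.9558, -0.294, 0.0001], [-0.294, -0.9558, -0.0002], [0.0001, 0.0002, -1.0]]
[ 0.00206103  0.00092465 -0.018     ]
[ 0.00131315 -0.00043139 -0.018     ]
```

View pics/w5.png

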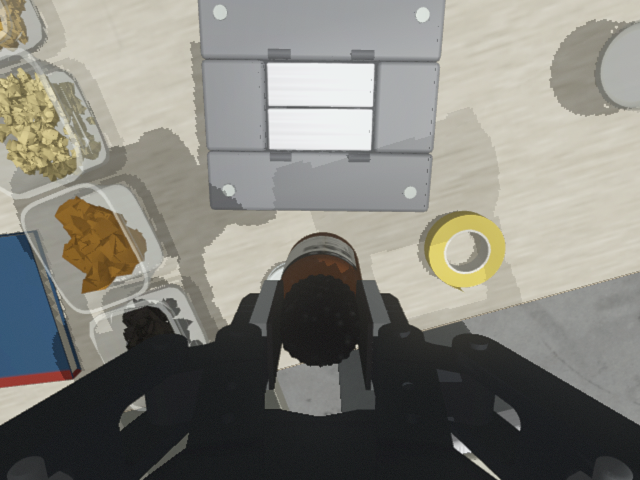

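The wrist view shows the leaves as a white rectangle with corners (267,62), (375,63), (373,151), (268,150), the seam at v≈107, and the lid screws at (220,12), (422,15), (410,192), (229,190). The tool is well aligned in yaw.

```bash
python3 - <<'E'
from h import *
s=bot.sense();c=cam("wrist",s);T=R.from_quat(s["ee_rot"]).as_matrix().T
im=cv2.imread("pics/w5.png");m=(im[:,:,:].min(2)>190).astype(np.uint8);m[:50]=0;m[170:]=0;m[:,:250]=0;m[:,390:]=0
m=cv2.morphologyEx(m,cv2.MORPH_CLOSE,np.ones((5,5)));n,l,st,ce=cv2.connectedComponentsWithStats(m);i=1+st[1:,4].argmax();print(st[i],ce[i])
for Q in([(267,62),(375,63),(373,151),(268,150)],[(220,12),(422,15),(410,192),(229,190)]):
    Q=np.array([ray(c,q,.131) for q in Q]);e=[Q[(i+1)%4]-Q[i] for i in range(4)];tl=[T@x for x in e]
    print(Q.mean(0),T@(Q.mean(0)-s["ee_pos"])*1000,[np.linalg.norm(x).round(4) for x in e],[(np.arctan2(x[1],x[0])).round(3) for x in tl])
P=ray(c,ce[i],.131);print(P,T@(P-s["ee_pos"])*1000)
# top-camera check of bottle in hand
im=save("top","pics/t2.png");ct=cam("top");print("held cap pred top",proj(ct,s["ee_pos"]+[0.001,0,.018]))
cv2.imwrite("pics/t2c.png",cv2.resize(im[180:300,160:300,::-1],None,fx=5,fy=5))
E
```

```text
[ 267   63  107   87 8996] [320.06547354 105.64361939]
[0.51782654 0.02567321 0.131     ] [75.08157037 -0.39040003 88.07738986] [np.float64(0.0573), np.float64(0.0459), np.float64(0.0588), np.float64(0.0458)] [np.float64(1.579), np.float64(3.13), np.float64(-1.562), np.float64(0.021)]
[0.51822204 0.02583142 0.131     ] [75.41294615 -0.65805553 88.07733966] [np.float64(0.1042), np.float64(0.0921), np.float64(0.1041), np.float64(0.0924)] [np.float64(1.584), np.float64(-3.133), np.float64(-1.56), np.float64(0.007)]
[0.51895181 0.02572087 0.131     ] [76.14290665 -0.76731482 88.07733581]
held cap pred top [185.28573014 275.59539146]
```

Call:
apply_moves(commands=[{"dp":[12,0,0],"rotation":[0,0,0],"hand":0.0},{"dp":[18,0,0],"rotation":[0,0,0],"hand":0.0},{"dp":[20,0,0],"rotation":[0,0,0],"hand":0.0},{"dp":[16,0,0],"rotation":[0,0,0],"hand":0.0},{"dp":[8,0,0],"rotation":[0,0,0],"hand":0.0},{"dp":[0,0,0],"rotation":[0,0,0],"hand":0.0},{"dp":[0,0,10],"rotation":[0,0,0],"hand":0.0},{"dp":[0,0,10],"rotation":[0,0,0],"hand":0.0},{"dp":[0,0,8],"rotation":[0,0,0],"hand":0.0},{"dp":[0,0,6],"rotation":[0,0,0],"hand":0.0},{"dp":[0,0,0],"rotation":[0,0,0],"hand":0.0},{"dp":[0,0,0],"rotation":[0,0,0],"hand":0.0}])

```text
clock: 6.98
ee_pos: [0.5155, 0.0267, 0.1849]
ee_rot: [0.989, -0.148, -0.001, 0.0]
force: [-0.3, -0.3, 0.9]
width: 0.0275
finger_force: 39.7
```

Call:
apply_moves(commands=[{"dp":[0,0,2],"rotation":[0,0,0],"hand":0.0},{"dp":[0,0,2],"rotation":[0,0,0],"hand":0.0},{"dp":[0,0,2],"rotation":[0,0,0],"hand":0.0},{"dp":[0,0,2],"rotation":[0,0,0],"hand":0.0},{"dp":[0,0,2],"rotation":[0,0,0],"hand":0.0},{"dp":[0,0,0],"rotation":[0,0,0],"hand":0.0}])

```text
clock: 7.48
ee_pos: [0.5163, 0.0265, 0.1752]
ee_rot: [0.989, -0.149, 0.0, -0.0]
force: [0.9, -0.9, 2.1]
width: 0.0272
finger_force: 40.0
```

```bash
python3 - <<'E'
from h import *
s=bot.sense();T=R.from_quat(s["ee_rot"]).as_matrix().T
print(s["ee_pos"],T@(np.array([.5179,.0257,.131])-s["ee_pos"])*1000)
E
```

```text
[0.51626076 0.02647964 0.17520652] [ 1.77246172  0.26935861 44.20743047]
```

Call:
apply_moves(commands=[{"dp":[0.7,0.2,2],"rotation":[0,0,0],"hand":0.0},{"dp":[0,0,2],"rotation":[0,0,0],"hand":0.0},{"dp":[0,0,2],"rotation":[0,0,0],"hand":0.0},{"dp":[0,0,2],"rotation":[0,0,0],"hand":0.0},{"dp":[0,0,2],"rotation":[0,0,0],"hand":0.0},{"dp":[0,0,2],"rotation":[0,0,0],"hand":0.0},{"dp":[0,0,2],"rotation":[0,0,0],"hand":0.0},{"dp":[0,0,2],"rotation":[0,0,0],"hand":0.0}])

```text
clock: 8.15
ee_pos: [0.5165, 0.0261, 0.159]
ee_rot: [0.989, -0.149, -0.0, -0.0]
force: [0.6, -0.0, 0.8]
width: 0.0277
finger_force: 39.9
```

Call:
apply_moves(commands=[{"dp":[0,0,2],"rotation":[0,0,0],"hand":0.0},{"dp":[0,0,2],"rotation":[0,0,0],"hand":0.0},{"dp":[0,0,2],"rotation":[0,0,0],"hand":0.0},{"dp":[0,0,2],"rotation":[0,0,0],"hand":0.0},{"dp":[0,0,2],"rotation":[0,0,0],"hand":0.0}])

```text
clock: 8.57
ee_pos: [0.5164, 0.0261, 0.149]
ee_rot: [0.989, -0.149, -0.0, 0.0]
force: [0.4, -0.4, -0.0]
width: 0.0272
finger_force: 39.8
```

Call:
apply_moves(commands=[{"dp":[0,0,2],"rotation":[0,0,0],"hand":0.0},{"dp":[0,0,2],"rotation":[0,0,0],"hand":0.0},{"dp":[0,0,1],"rotation":[0,0,0],"hand":0.0},{"dp":[0,0,0],"rotation":[0,0,0],"hand":0.0}])

```text
clock: 8.9
ee_pos: [0.5164, 0.0261, 0.144]
ee_rot: [0.989, -0.149, -0.0, 0.0]
force: [0.4, 0.7, -2.1]
width: 0.0274
finger_force: 39.6
```

Call:
apply_moves(commands=[{"dp":[0,0,1.5],"rotation":[0,0,0],"hand":0.0},{"dp":[0,0,1.5],"rotation":[0,0,0],"hand":0.0},{"dp":[0,0,1.5],"rotation":[0,0,0],"hand":0.0},{"dp":[0,0,1.5],"rotation":[0,0,0],"hand":0.0}])

```text
clock: 9.23
ee_pos: [0.5166, 0.0261, 0.1382]
ee_rot: [0.989, -0.149, 0.0, -0.0]
force: [0.0, 0.4, 0.1]
width: 0.0273
finger_force: 39.7
```

Call:
apply_moves(commands=[{"dp":[0,0,1],"rotation":[0,0,0],"hand":0.0},{"dp":[0,0,1],"rotation":[0,0,0],"hand":0.0},{"dp":[0,0,1],"rotation":[0,0,0],"hand":0.0},{"dp":[0,0,1],"rotation":[0,0,0],"hand":0.0}])

```text
clock: 9.57
ee_pos: [0.5166, 0.0261, 0.1342]
ee_rot: [0.989, -0.149, 0.0, 0.0]
force: [-0.1, 0.1, 1.9]
width: 0.0272
finger_force: 39.8
```

Call:
apply_moves(commands=[{"dp":[0,0,1],"rotation":[0,0,0],"hand":0.0},{"dp":[0,0,1],"rotation":[0,0,0],"hand":0.0},{"dp":[0,0,1],"rotation":[0,0,0],"hand":0.0},{"dp":[0,0,1],"rotation":[0,0,0],"hand":0.0},{"dp":[0,0,0],"rotation":[0,0,0],"hand":0.0}])

```text
clock: 9.98
ee_pos: [0.5165, 0.026, 0.1301]
ee_rot: [0.989, -0.149, -0.0, 0.0]
force: [-0.6, -3.1, 2.0]
width: 0.0275
finger_force: 40.0
```

```bash
python3 - <<'E'
from h import *
s=bot.sense();save("wrist","pics/w6.png");print(s["ee_pos"],s["force"])
E
```

```text
[0.5165386  0.02599929 0.130149  ] [-0.56432127 -3.05794562  1.98952329]
```

View pics/w6.png

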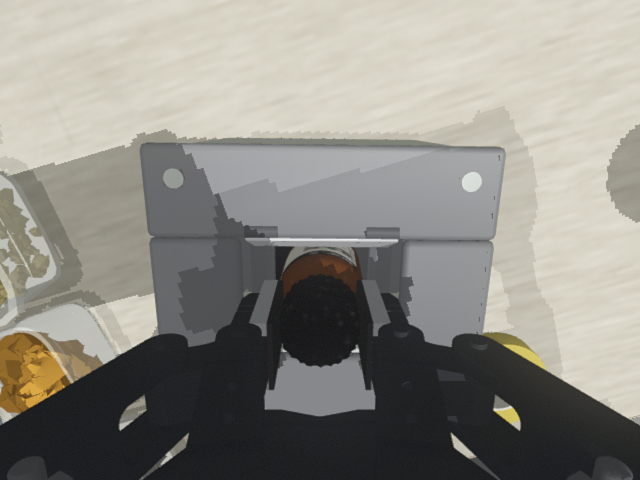

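The bottle is well into the opening, with the far leaf folded down at (320,243) and the cap still centred between the fingers. I'll go 1.5 mm further, then release just wide enough and rise.

Call:
apply_moves(commands=[{"dp":[0,0,1],"rotation":[0,0,0],"hand":0.0},{"dp":[0,0,0.5],"rotation":[0,0,0],"hand":0.0},{"dp":[0,0,0],"rotation":[0,0,0],"hand":0.0},{"dp":[0,0,0],"rotation":[0,0,0],"hand":0.36},{"dp":[0,0,0],"rotation":[0,0,0],"hand":0.38},{"dp":[0,0,-2],"rotation":[0,0,0],"hand":0.42},{"dp":[0,0,-3],"rotation":[0,0,0],"hand":0.5},{"dp":[0,0,0],"rotation":[0,0,0],"hand":0.5}])

```text
clock: 10.7
ee_pos: [0.5169, 0.0262, 0.1343]
ee_rot: [0.989, -0.149, 0.0, -0.0]
force: [-0.4, 0.0, 0.6]
width: 0.0429
finger_force: 0.0
```

Call:
apply_moves(commands=[{"dp":[0,0,-5],"rotation":[0,0,0],"hand":0.5},{"dp":[0,0,-10],"rotation":[0,0,0],"hand":0.5},{"dp":[0,0,-15],"rotation":[0,0,0],"hand":0.5},{"dp":[0,0,-15],"rotation":[0,0,0],"hand":0.4},{"dp":[0,0,0],"rotation":[0,0,0],"hand":0.0},{"dp":[0,0,0],"rotation":[0,0,0],"hand":0.0},{"dp":[0,0,0],"rotation":[0,0,0],"hand":0.0},{"dp":[0,0,0],"rotation":[0,0,0],"hand":0.0},{"dp":[0,0,0],"rotation":[0,0,0],"hand":0.0}], force=25)

```text
clock: 11.45
ee_pos: [0.5162, 0.0261, 0.1782]
ee_rot: [0.989, -0.149, -0.001, 0.0]
force: [1.0, -0.2, -0.3]
width: 0.0003
finger_force: 0.0
```

```bash
python3 - <<'E'
from h import *
s=bot.sense();save("wrist","pics/w7.png");print(s["ee_pos"],s["force"],s["width"])
E
```

```text
[0.51621442 0.026134   0.1782232 ] [ 0.96648008 -0.2086559  -0.30187429] 0.00028359954544995657
```

View pics/w7.png

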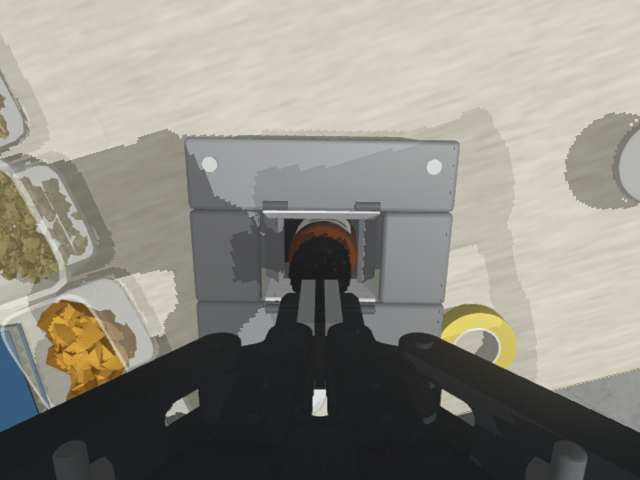

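The bottle stands upright on its own in the opening, cap at (320,255), and the fingers are shut above it. I'll lower onto the cap and push in small steps.

Call:
apply_moves(commands=[{"dp":[1.5,0.2,8],"rotation":[0,0,0],"hand":0.0},{"dp":[0,0,8],"rotation":[0,0,0],"hand":0.0},{"dp":[0,0,6],"rotation":[0,0,0],"hand":0.0},{"dp":[0,0,3],"rotation":[0,0,0],"hand":0.0},{"dp":[0,0,2],"rotation":[0,0,0],"hand":0.0},{"dp":[0,0,1],"rotation":[0,0,0],"hand":0.0},{"dp":[0,0,1],"rotation":[0,0,0],"hand":0.0},{"dp":[0,0,1],"rotation":[0,0,0],"hand":0.0},{"dp":[0,0,1],"rotation":[0,0,0],"hand":0.0},{"dp":[0,0,1],"rotation":[0,0,0],"hand":0.0}])

```text
clock: 12.33
ee_pos: [0.5182, 0.0254, 0.1469]
ee_rot: [0.989, -0.149, 0.0, -0.0]
force: [-0.4, -0.4, 3.9]
width: -0.0001
finger_force: 1.3
```

Call:
apply_moves(commands=[{"dp":[0,0,1],"rotation":[0,0,0],"hand":0.0},{"dp":[0,0,1],"rotation":[0,0,0],"hand":0.0},{"dp":[0,0,1],"rotation":[0,0,0],"hand":0.0},{"dp":[0,0,1],"rotation":[0,0,0],"hand":0.0},{"dp":[0,0,1],"rotation":[0,0,0],"hand":0.0},{"dp":[0,0,1],"rotation":[0,0,0],"hand":0.0}])

```text
clock: 12.83
ee_pos: [0.518, 0.0255, 0.1407]
ee_rot: [0.989, -0.149, 0.0, -0.0]
force: [-0.4, -0.3, 3.6]
width: 0.0001
finger_force: 1.7
```

Call:
apply_moves(commands=[{"dp":[0,0,1],"rotation":[0,0,0],"hand":0.0},{"dp":[0,0,1],"rotation":[0,0,0],"hand":0.0},{"dp":[0,0,1],"rotation":[0,0,0],"hand":0.0},{"dp":[0,0,1],"rotation":[0,0,0],"hand":0.0},{"dp":[0,0,1],"rotation":[0,0,0],"hand":0.0},{"dp":[0,0,1],"rotation":[0,0,0],"hand":0.0},{"dp":[0,0,1],"rotation":[0,0,0],"hand":0.0},{"dp":[0,0,1],"rotation":[0,0,0],"hand":0.0}])

```text
clock: 13.5
ee_pos: [0.518, 0.0255, 0.1327]
ee_rot: [0.989, -0.149, 0.0, 0.0]
force: [0.2, -0.1, 4.2]
width: -0.0002
finger_force: 1.8
```

Call:
apply_moves(commands=[{"dp":[0,0,1],"rotation":[0,0,0],"hand":0.0},{"dp":[0,0,1],"rotation":[0,0,0],"hand":0.0},{"dp":[0,0,1],"rotation":[0,0,0],"hand":0.0},{"dp":[0,0,1],"rotation":[0,0,0],"hand":0.0},{"dp":[0,0,1],"rotation":[0,0,0],"hand":0.0},{"dp":[0,0,1],"rotation":[0,0,0],"hand":0.0},{"dp":[0,0,1],"rotation":[0,0,0],"hand":0.0},{"dp":[0,0,1],"rotation":[0,0,0],"hand":0.0},{"dp":[0,0,1],"rotation":[0,0,0],"hand":0.0},{"dp":[0,0,1],"rotation":[0,0,0],"hand":0.0}])

```text
clock: 14.33
ee_pos: [0.518, 0.0255, 0.1227]
ee_rot: [0.989, -0.149, 0.0, -0.0]
force: [0.2, -1.1, 4.0]
width: -0.0
finger_force: 2.0
```

Call:
apply_moves(commands=[{"dp":[0,0,1],"rotation":[0,0,0],"hand":0.0},{"dp":[0,0,1],"rotation":[0,0,0],"hand":0.0},{"dp":[0,0,1],"rotation":[0,0,0],"hand":0.0},{"dp":[0,0,1],"rotation":[0,0,0],"hand":0.0},{"dp":[0,0,1],"rotation":[0,0,0],"hand":0.0},{"dp":[0,0,1],"rotation":[0,0,0],"hand":0.0},{"dp":[0,0,1],"rotation":[0,0,0],"hand":0.0},{"dp":[0,0,1],"rotation":[0,0,0],"hand":0.0},{"dp":[0,0,1],"rotation":[0,0,0],"hand":0.0},{"dp":[0,0,1],"rotation":[0,0,0],"hand":0.0}])

```text
clock: 15.17
ee_pos: [0.5179, 0.0255, 0.1127]
ee_rot: [0.989, -0.149, -0.0, 0.0]
force: [1.3, -1.7, 1.9]
width: -0.0004
finger_force: 1.5
```

Call:
apply_moves(commands=[{"dp":[0,0,1],"rotation":[0,0,0],"hand":0.0},{"dp":[0,0,1],"rotation":[0,0,0],"hand":0.0},{"dp":[0,0,1],"rotation":[0,0,0],"hand":0.0},{"dp":[0,0,1],"rotation":[0,0,0],"hand":0.0},{"dp":[0,0,1],"rotation":[0,0,0],"hand":0.0},{"dp":[0,0,1],"rotation":[0,0,0],"hand":0.0},{"dp":[0,0,0],"rotation":[0,0,0],"hand":0.0}])

```text
clock: 15.75
ee_pos: [0.518, 0.0255, 0.1066]
ee_rot: [0.989, -0.149, -0.0, -0.0]
force: [-0.5, 0.9, 1.0]
width: -0.0
finger_force: 0.5
```

Call:
apply_moves(commands=[{"dp":[0,0,1],"rotation":[0,0,0],"hand":0.0},{"dp":[0,0,1],"rotation":[0,0,0],"hand":0.0},{"dp":[0,0,0.5],"rotation":[0,0,0],"hand":0.0},{"dp":[0,0,0],"rotation":[0,0,0],"hand":0.0}])

```text
clock: 16.08
ee_pos: [0.5179, 0.0255, 0.1042]
ee_rot: [0.989, -0.149, -0.0, -0.0]
force: [-1.0, 0.2, 1.7]
width: -0.0001
finger_force: 1.5
```

Call:
apply_moves(commands=[{"dp":[0,0,0.4],"rotation":[0,0,0],"hand":0.0},{"dp":[0,0,0.4],"rotation":[0,0,0],"hand":0.0}])

```text
clock: 16.25
ee_pos: [0.518, 0.0255, 0.1035]
ee_rot: [0.989, -0.149, -0.0, 0.0]
force: [-0.4, -0.0, 2.9]
width: 0.0001
finger_force: 1.9
```

Call:
apply_moves(commands=[{"dp":[0,0,0.4],"rotation":[0,0,0],"hand":0.0},{"dp":[0,0,0.4],"rotation":[0,0,0],"hand":0.0}])

```text
clock: 16.42
ee_pos: [0.518, 0.0255, 0.1027]
ee_rot: [0.989, -0.149, 0.0, -0.0]
force: [-1.0, 0.1, 3.2]
width: -0.0001
finger_force: 1.9
```

Call:
apply_moves(commands=[{"dp":[0,0,0.4],"rotation":[0,0,0],"hand":0.0},{"dp":[0,0,0.4],"rotation":[0,0,0],"hand":0.0}])

```text
clock: 16.58
ee_pos: [0.518, 0.0255, 0.1018]
ee_rot: [0.989, -0.149, -0.0, 0.0]
force: [-0.6, -0.7, 3.2]
width: -0.0004
finger_force: 1.9
```

Call:
apply_moves(commands=[{"dp":[0,0,0.4],"rotation":[0,0,0],"hand":0.0},{"dp":[0,0,0.4],"rotation":[0,0,0],"hand":0.0}])

```text
clock: 16.75
ee_pos: [0.518, 0.0255, 0.101]
ee_rot: [0.989, -0.149, -0.0, -0.0]
force: [-1.3, 0.1, 2.9]
width: 0.0002
finger_force: 1.9
```

Call:
apply_moves(commands=[{"dp":[0,0,0.4],"rotation":[0,0,0],"hand":0.0},{"dp":[0,0,0.4],"rotation":[0,0,0],"hand":0.0}])

```text
clock: 16.92
ee_pos: [0.5179, 0.0255, 0.1002]
ee_rot: [0.989, -0.149, -0.0, 0.0]
force: [-0.4, -0.6, 2.9]
width: 0.0001
finger_force: 1.9
```

Call:
apply_moves(commands=[{"dp":[0,0,0.4],"rotation":[0,0,0],"hand":0.0},{"dp":[0,0,0.4],"rotation":[0,0,0],"hand":0.0}])

```text
clock: 17.08
ee_pos: [0.518, 0.0255, 0.0994]
ee_rot: [0.989, -0.149, -0.0, 0.0]
force: [-0.6, 0.6, 2.0]
width: 0.0001
finger_force: 1.9
```

Call:
apply_moves(commands=[{"dp":[0,0,0.4],"rotation":[0,0,0],"hand":0.0},{"dp":[0,0,0.4],"rotation":[0,0,0],"hand":0.0}])

```text
clock: 17.25
ee_pos: [0.518, 0.0255, 0.0986]
ee_rot: [0.989, -0.149, 0.0, -0.0]
force: [-0.6, 0.4, 3.2]
width: -0.0001
finger_force: 1.9
```

Call:
apply_moves(commands=[{"dp":[0,0,0.4],"rotation":[0,0,0],"hand":0.0},{"dp":[0,0,0.4],"rotation":[0,0,0],"hand":0.0}])

```text
clock: 17.42
ee_pos: [0.518, 0.0254, 0.0978]
ee_rot: [0.989, -0.149, -0.0, 0.0]
force: [0.0, -1.3, 4.0]
width: -0.0001
finger_force: 1.9
```

Call:
apply_moves(commands=[{"dp":[0,0,0.4],"rotation":[0,0,0],"hand":0.0},{"dp":[0,0,0.4],"rotation":[0,0,0],"hand":0.0}])

```text
clock: 17.58
ee_pos: [0.518, 0.0255, 0.0972]
ee_rot: [0.989, -0.149, 0.0, 0.0]
force: [-1.2, -1.2, 9.7]
width: 0.0001
finger_force: 5.1
```

The force jumped to 9.7 N, so the floor has been reached. I'll nudge once to confirm.

Call:
apply_moves(commands=[{"dp":[0,0,0.2],"rotation":[0,0,0],"hand":0.0},{"dp":[0,0,0],"rotation":[0,0,0],"hand":0.0},{"dp":[0,0,0],"rotation":[0,0,0],"hand":0.0}])

```text
clock: 17.83
ee_pos: [0.518, 0.0255, 0.0971]
ee_rot: [0.989, -0.149, 0.0, 0.0]
force: [-1.7, -0.1, 8.8]
width: -0.0001
finger_force: 4.9
```

Call:
apply_moves(commands=[{"dp":[0,0,0.3],"rotation":[0,0,0],"hand":0.0},{"dp":[0,0,0],"rotation":[0,0,0],"hand":0.0},{"dp":[0,0,0],"rotation":[0,0,0],"hand":0.0}])

```text
clock: 18.08
ee_pos: [0.518, 0.0254, 0.0969]
ee_rot: [0.989, -0.149, 0.0, 0.0]
force: [-1.1, -0.4, 12.0]
width: 0.0001
finger_force: 6.2
```

Force rises steadily with travel (12 N), which means the floor is solid. Withdrawing straight up.

Call:
apply_moves(commands=[{"dp":[0,0,-2],"rotation":[0,0,0],"hand":0.0},{"dp":[0,0,-4],"rotation":[0,0,0],"hand":0.0},{"dp":[0,0,-6],"rotation":[0,0,0],"hand":0.0},{"dp":[0,0,-6],"rotation":[0,0,0],"hand":0.0},{"dp":[0,0,-6],"rotation":[0,0,0],"hand":0.0},{"dp":[0,0,-6],"rotation":[0,0,0],"hand":0.0},{"dp":[0,0,-6],"rotation":[0,0,0],"hand":0.0},{"dp":[0,0,-10],"rotation":[0,0,0],"hand":0.0},{"dp":[0,0,-15],"rotation":[0,0,0],"hand":0.0},{"dp":[0,0,-20],"rotation":[0,0,0],"hand":0.0},{"dp":[-25,0,-20],"rotation":[0,0,0],"hand":0.0},{"dp":[-30,0,0],"rotation":[0,0,0],"hand":0.0},{"dp":[-15,0,0],"rotation":[0,0,0],"hand":0.0},{"dp":[0,0,0],"rotation":[0,0,0],"hand":0.0},{"dp":[0,0,0],"rotation":[0,0,0],"hand":0.0},{"dp":[0,0,0],"rotation":[0,0,0],"hand":0.0}])

```text
clock: 19.42
ee_pos: [0.4519, 0.0459, 0.1981]
ee_rot: [0.989, -0.149, 0.001, -0.0]
force: [0.7, -0.2, -0.2]
width: 0.0004
finger_force: 0.0
```

```bash
python3 - <<'E'
from h import *
im=save("wrist","pics/w8.png");s=bot.sense();print(s["ee_pos"],s["force"])
E
```

```text
[0.45203298 0.04585263 0.19790652] [ 0.28249058 -0.23773431  0.4571426 ]
```

View pics/w8.png

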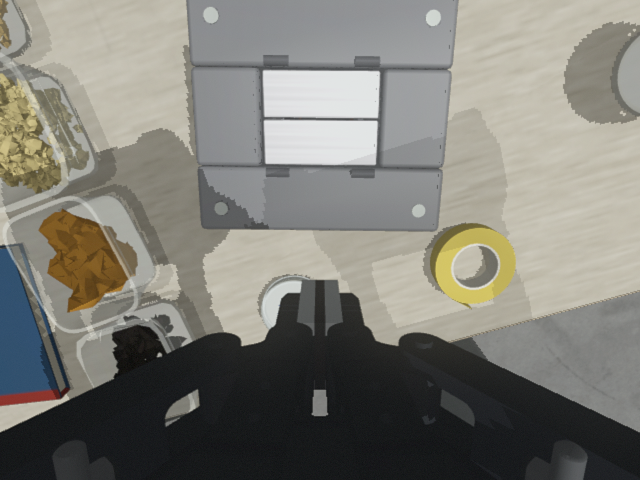

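Both leaves are flat and closed (white rectangle (263,70)–(380,165)), the tape and dish have not moved, and the hand is clear.

```bash
python3 -c "
from plant import bot
print(bot.sign_off())"
```

```text
the job is handed in; nothing more can be done
None
```

The bottle is in the keeper, pushed down with about 12 N until it met the floor; both leaves have closed over it, the hand is clear, and the job was handed in at about 19.5 s (sign-off returned no verdict).

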